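# Load the cup feeder and hold back its tensioner

### The arm

A 6-joint arm with a two-finger parallel gripper is mounted at the origin on the work surface. World frame = base frame: x ahead of the robot, y to its left, z up, the work surface at z = 0. Lengths are in m, angles in degrees, forces in N, time in s.
With the tool pointing down it reaches from about 0.25 to 0.725 m from the base axis. Payload 9.7 kg.
Tool frame: the origin (TCP) lies at the very end of the fingers, on their centre line; the grasp point (between the pads) lies 19 mm behind it (bot.grip_depth is the distance from the TCP to the grasp point, in m); z points along the fingers, y is the direction in which the jaws open and shut (so a half turn about z gives the same grasp; the last joint's range is limited). The gripper opens to 85 mm and grips with 20 to 120 N. Pads are 22 mm wide; open, the fingers measure 114 mm over their backs; the gripper's body (76 mm by 85 mm) begins 54 mm behind the grasp point. The pads swing forward as they close: fully open they stand 13 mm farther back than shut.
Start: joints at [-73.052, 4.979, 10.078, 95.1, 0, 90], TCP at [0.16, -0.526, 0.231] pointing down, gripper open.
Joint ranges: [-179.16, 179.16], [-48.56, 103.87], [-65.8, 70.77], [-126.05, 130.52], [-82.76, 87.17], [-180, 180]. Speed limits (degrees/s): [127.2, 127.2, 147.25, 180, 180, 180].

### API

Orientations are given as [roll, pitch, yaw] about the fixed x, y, z axes, in that order (R = Rz(yaw) Ry(pitch) Rx(roll)).
In Python, from workcell import bot, viewer gives the robot as it stands.
- The arm moves only by the tool arm_command, never from a script. Its argument "motion" is a list of rows, each a list of 3 entries, a list of its own where there are three numbers: the opening, from 0 (shut) to 1 (fully open), then the shift along the tool's x, y, z in units of 60 mm (1.0 is 60 mm), then the turn, a rotation vector about the tool's x, y, z in units of 6 degrees (1.0 is 6 degrees). A call has 1 to 12 rows; each row shifts and turns the commanded pose from where the row before left it, along the tool's axes as they then stand; what a row does not reach is not made up. A row lasts 1/8 s, in which the tool goes at most 62.5 mm and 10.7 degrees, less where a joint would pass 70% of its speed; a pose out of reach is approached as far as the arm can. A call is refused whole if a number of a shift passes 1 or a number of a turn 1, either way. A call with a gripper value outside its range is refused whole. The fingers move at their own pace and stop on an object; "newtons" is the grip in N (left out, the last holds). Time passes only in rows, so rows that do not move let the fingers close. It gives the time, the measured TCP pose, the force and the opening at its end, in the units of the state.
- bot.get_obs(): the state, without advancing time (a new reading comes with each control period).
- viewer.camera(name): name is "side" or "top"; returns the picture (420x560x3 uint8, blue, green, red); there is no depth.
- viewer.calibration(name): a dict with "fx", "fy", "cx", "cy" (pixels), "T" (4x4, takes a point from camera to world coordinates). Camera axes: x right, y down, z forward; pixel columns grow to the right and rows downward; lengths in m; the calibration is good to about 2 mm. A picture is of the moment at which its call begins. calibration takes no time and is no camera call.
- bot.job_done(): hands the job in, once; it reports no verdict.
The state is a dict: "time": time; "q": joint angles; "qd": joint speeds; "joint_efforts": joint torques, N m; "ee_pos": TCP position; "tcp_rot": TCP orientation; "wrist_force": force on the tool from outside, world axes, zero at the start; "torque": the same for the moment, N m; "opening": finger opening in m.
Only numpy, scipy, OpenCV 4.12 (cv2) and the standard library are available. Lean on these libraries where they do the work, as an engineer would, in place of code of your own. Each camera call takes 0.05 s, during which the arm holds its last target.

### The job

Load the sample-cup feeder: nest the two loose steel cups, one after the other and upright, into the cup that stands in the feeder's seat, so that all three sit fully home in one stack, and let go of them. Then push the feeder's sprung tensioner arm back by its red paddle, past the ratchet click and on to its end stop, and hold it compressed there: finish while still pushing or gripping the paddle, for if it is let go the arm springs back to the click. Leave the bottle, jar, slide box and timer alone.

Things in the scene. Friction and masses are not known exactly. Their poses are not given: they have to be found in the camera images.
- feeder: Cup feeder, fixed: grey base plate 170 (x) x 360 (y) x 12 mm, place and yaw vary. Origin at the centre of its underside, z up. In its frame: cup seat at (0, 90) mm, upright pivot of the arm at (20, -50) mm, pawl guide at (78, -50) mm, 58 mm high, black rubber stop post at (40, -130) mm, 78 mm high.
- idler (a joint): Travel of the blue idler block (m; 36 x 34 mm, 53 mm high) on the feeder, between pivot and seat: geared to the arm, it slides 0 to 0.028 towards the seat as the arm goes back, and ends some 6 mm short of the seated cup.
- seat (a point): Centre of the cup seat on the feeder, 12 mm above the bench, on the plate's top inside a raised steel rim (40 mm inside, 52 mm outside, 6 mm high).
- cup_a: Tapered steel cup standing in the feeder's seat, loose. All three are alike: 80 mm high, 62 mm across the rim, 34 mm across the foot, straight sides, wall 2 mm, inner floor 22 mm above the underside, 90 g or so. Origin at the centre of the underside, z up through the mouth. A cup fully nested in another stands 22 mm higher than it, with about 1.5 mm play all round.
- cup_b: Loose steel cup like cup_a, upright on the bench to the left or right of the feeder. Origin at the centre of the underside, z up.
- cup_c: Loose steel cup like cup_a, upright on the bench to the left or right of the feeder. Origin at the centre of the underside, z up. The two may be nested in either order.
- tension_angle (a joint): Angle of the sprung tensioner arm (rad) about its upright pivot: 0 at rest (towards the robot), growing as it is pushed back, counter-clockwise from above. The pawl clicks at about 0.43; let go after that, the arm springs back to about 0.42 and is caught. End stop at 0.65. The spring needs 4 N at the paddle to start, 9 N at the stop, a few N more while the tooth lifts the pawl (0.1 to 0.25).
- pawl (a joint): Travel of the spring-loaded pawl slider (m): 0 when it rests home, some 4 mm out as the tooth passes beneath it, back at 0 after the click.
- pivot (a point): On the tensioner arm's upright pivot axis, 65 mm above the bench.
- tensioner: The sprung arm with its paddle. Origin on the pivot axis, 62 mm above the bench; x points along the arm to the paddle, y the way it is to be pushed, z up.
- paddle (a point): Red upright paddle on the end of the tensioner arm, to push or grip: 44 mm wide (x, radially outward from the pivot), 12 mm thick (y, the way to push it), 70 mm high (z). This point is the centre of its underside, 54 mm above the bench, 115 mm from the pivot axis. Turns with the arm, whose bar (20 mm wide, 59 to 73 mm above the bench) joins it.
- bottle: Amber glass bottle with a white cap, 48 mm across, 100 mm high, loose; leave alone. Origin at the centre of the underside.
- jar: White jar with a blue lid, 58 mm across, 70 mm high, loose; leave alone. Origin at the centre of the underside.
- slide_box: Green slide box 100 x 85 x 32 mm, loose, at the back left; leave alone. Origin at the centre of the underside.
- timer: White square timer 65 x 65 x 22 mm, loose, at the back right; leave alone. Origin at the centre of the underside.
Things that resemble listed ones, but are neither listed nor needed, are in the scene too. Leave any green look-alike of the cup_b alone.

How it is judged:
By the outcome, as a careful person would: the job done as asked, in the order asked, and still so for the second after the job is handed in, while the arm keeps its last pose, push and grip.
It also fails if it takes over 72 s, if anything falls off the work surface, if the arm or the gripper's body presses on something with over 40 N, if the wrist force passes 120 N, or if a joint passes its speed limit or range.

## Working session

There is one attempt and no reset: what is moved stays moved. The work goes in short steps, Python scripts to look and compute and a tool call to move; the robot and the scene stay as the last step left them, time stands still between calls to the robot, and variables do not carry over. Pictures are saved under pics/ and viewed, and the job is handed in when it is done.

Besides the shell and the picture viewer there is one more tool, called after "Emit:" as name(argument=value, ...), one argument or row to a line, values as JSON. arm_command: Moves the arm, as the interface text tells. Its arguments: {"type":"object","properties":{"motion":{"type":"array"},"newtons":{"type":"number"}},"required":["motion"]}

```bash
ls; mkdir -p pics
python3 - <<'E'
from workcell import bot, viewer
import cv2, numpy as np
print(bot.get_obs(), bot.grip_depth)
for n in ("side","top"):
    im=viewer.camera(n); cv2.imwrite(f"pics/{n}0.png",im); print(n,viewer.calibration(n))
E
```

```text
pics
{'time': 0.0, 'q': array([-7.30549044e+01,  5.00941295e+00,  1.00361174e+01,  9.50984643e+01,
        1.43467705e-04,  9.00001618e+01]), 'qd': array([-0.08929254,  0.03421505, -0.04151059, -0.01985458,  0.13713119,
       -0.06558641]), 'joint_efforts': array([ 1.93938315e-03, -5.20387745e+01,  4.64801466e+01,  1.63292029e-02,
        8.24206631e-05,  8.86342860e-06]), 'ee_pos': array([ 0.16023889, -0.52591732,  0.23061414]), 'tcp_rot': array([-1.79928240e+02, -1.43264973e-04,  1.69449337e+01]), 'wrist_force': array([ 0.02379115, -0.62488583,  0.26002617]), 'torque': array([ 0.02658488, -0.05323253,  0.00503034]), 'opening': 0.08554630556420033} 0.0187
side {'fx': 392.1820550126315, 'fy': 392.1820550126315, 'cx': 279.16611698299397, 'cy': 209.2222685286086, 'T': array([[-0.85857296, -0.2888126 ,  0.4236033 ,  0.06686365],
       [-0.51230079,  0.51553462, -0.68685658,  0.7532439 ],
       [-0.02000933, -0.80672879, -0.59058301,  0.71198944],
       [ 0.        ,  0.        ,  0.        ,  1.        ]])}
top {'fx': 417.47269771299915, 'fy': 417.47269771299915, 'cx': 283.32315752518156, 'cy': 212.1292971955543, 'T': array([[-4.80971225e-02, -9.71748751e-01,  2.31064994e-01,
         3.33029906e-01],
       [-9.98836546e-01,  4.59825135e-02, -1.45314685e-02,
        -9.61021715e-04],
       [ 3.49598711e-03, -2.31495082e-01, -9.72829792e-01,
         9.96200356e-01],
       [ 0.00000000e+00,  0.00000000e+00,  0.00000000e+00,
         1.00000000e+00]])}
```

View pics/top0.png

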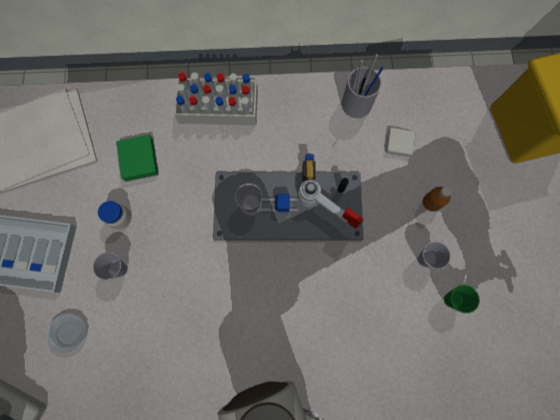

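View pics/side0.png

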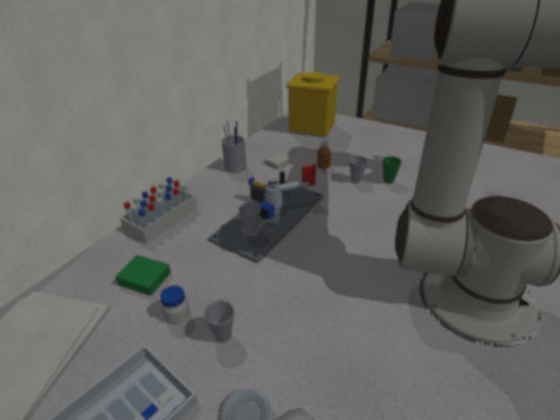

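```bash
cat > h.py <<'E'
import numpy as np, cv2
from workcell import bot, viewer
C={n:viewer.calibration(n) for n in("side","top")}
def p2w(n,u,v,z):
    c=C[n];T=c["T"];d=T[:3,:3]@np.array([(u-c["cx"])/c["fx"],(v-c["cy"])/c["fy"],1]);o=T[:3,3]
    return o+d*(z-o[2])/d[2]
def w2p(n,p):
    c=C[n];T=c["T"];q=T[:3,:3].T@(np.asarray(p,float)-T[:3,3]);return np.array([c["fx"]*q[0]/q[2]+c["cx"],c["fy"]*q[1]/q[2]+c["cy"]])
def snap(n,name,box=None,s=1):
    im=viewer.camera(n);cv2.imwrite(f"pics/{name}_raw.png",im);crop(im,name,box,s)
def crop(im,name,box,s,draw=[]):
    if box: im=im[box[1]:box[3],box[0]:box[2]]
    cv2.imwrite(f"pics/{name}.png",cv2.resize(im,None,fx=s,fy=s,interpolation=cv2.INTER_CUBIC))
def ring(p,r,n=60):
    a=np.linspace(0,2*np.pi,n);return np.c_[p[0]+r*np.cos(a),p[1]+r*np.sin(a),np.full(n,p[2])]
E
python3 - <<'E'
from h import *
print(w2p("top",[.16,-.526,.231]))
im=cv2.imread("pics/top0.png")
crop(im,"c1",(200,140,380,260),4)
a=cv2.resize(im[230:310,70:150],None,fx=5,fy=5,interpolation=cv2.INTER_CUBIC)
b=cv2.resize(im[230:310,400:480],None,fx=5,fy=5,interpolation=cv2.INTER_CUBIC)
cv2.imwrite("pics/c2.png",np.hstack([a,b])[:, :800])
for u,v in [(215,172),(361,171),(363,240),(214,240)]: print(p2w("top",u,v,.012))
E
```

```text
[594.10106283 400.41000188]
[0.67692355 0.14857775 0.012     ]
[ 0.66254262 -0.21338782  0.012     ]
[ 0.48949762 -0.20235663  0.012     ]
[0.50638553 0.15271014 0.012     ]
```

View pics/c1.png

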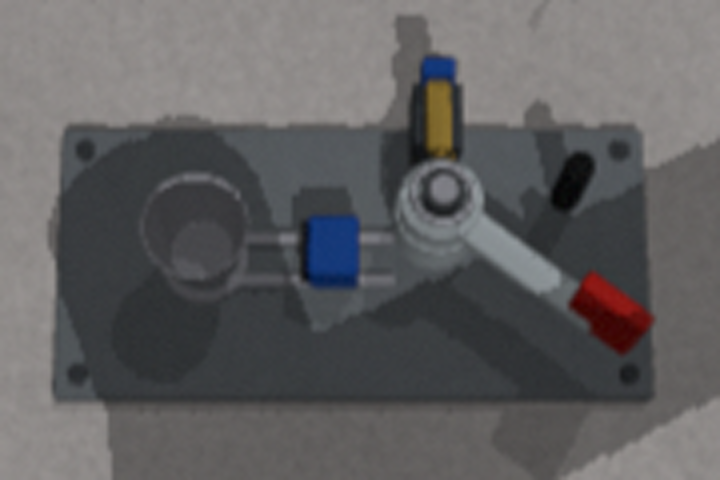

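View pics/c2.png

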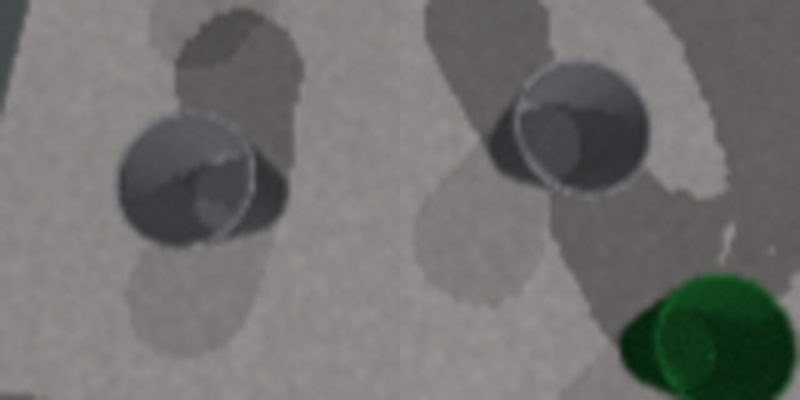

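```bash
cat > ov.py <<'E'
from h import *
def ov(n,src,name,box,s,curves):
    im=cv2.imread(src) if isinstance(src,str) else src
    a=cv2.resize(im[box[1]:box[3],box[0]:box[2]],None,fx=s,fy=s,interpolation=cv2.INTER_CUBIC)
    a=cv2.convertScaleAbs(a,alpha=1.4,beta=20)
    for pts,col in curves:
        q=np.array([(w2p(n,p)-[box[0],box[1]]+.5)*s-.5 for p in pts])
        cv2.polylines(a,[np.round(q*16).astype(np.int32)],False,col,1,cv2.LINE_AA,4)
    if name: cv2.imwrite(f"pics/{name}.png",a)
    return a
def cup(p,z=0,col=(0,255,255)):
    return [(ring([p[0],p[1],z+.08],.031),col),(ring([p[0],p[1],z],.017),(0,255,0))]
E
python3 - <<'E'
from ov import *
from scipy.optimize import least_squares
L=[p2w("top",107.0,265.2,.08)[:2],p2w("top",436.0,255.0,.08)[:2]]
px=[(215,172),(361,171),(363,240),(214,240)]
W=np.array([p2w("top",u,v,.012)[:2] for u,v in px]); M=np.array([(.085,.18),(.085,-.18),(-.085,-.18),(-.085,.18)])
def tf(s,m): c,d=np.cos(s[2]),np.sin(s[2]); m=np.atleast_2d(m); return m@np.array([[c,d],[-d,c]])+s[:2]
s=least_squares(lambda s:(tf(s,M)-W).ravel(),[.58,-.03,0]).x
print("cups",L,"feeder",s,np.rad2deg(s[2]))
seat=tf(s,(0,.09))[0];piv=tf(s,(.02,-.05))[0];post=tf(s,(.04,-.13))[0];print(seat,piv,post)
print("seated rim px->", p2w("top",200+195/4,140+226/4,.092))
A=ov("top","pics/top0.png",None,(70,225,150,305),5,cup(L[0]));B=ov("top","pics/top0.png",None,(400,225,480,305),5,cup(L[1]))
cv2.imwrite("pics/o1.png",np.hstack([A,B]))
pl=[(np.c_[tf(s,np.vstack([M,M[:1]])),np.full(5,.012)],(255,255,0)),(ring([*seat,.018],.026),(255,0,255)),(ring([*piv,.065],.01),(0,0,255)),(ring([*post,.078],.006),(0,0,255))]
ov("top","pics/top0.png","o2",(200,150,380,260),4,pl+cup(seat,.012))
A=ov("side","pics/side0.png",None,(185,280,265,360),5,cup(L[0]));B=ov("side","pics/side0.png",None,(330,130,410,210),5,cup(L[1]))
cv2.imwrite("pics/o3.png",np.hstack([A,B]))
ov("side","pics/side0.png","o4",(200,150,340,260),5,pl+cup(seat,.012))
E
```

```text
cups [array([0.44972739, 0.37618709]), array([ 0.43767767, -0.34624327])] feeder [ 0.58383733 -0.02861414 -0.04367776] -2.5025513099873633
[0.58776708 0.06130002] [ 0.60163506 -0.07943973] [ 0.61812288 -0.16023671]
seated rim px-> [0.58750135 0.06135271 0.092     ]
```

View pics/o1.png

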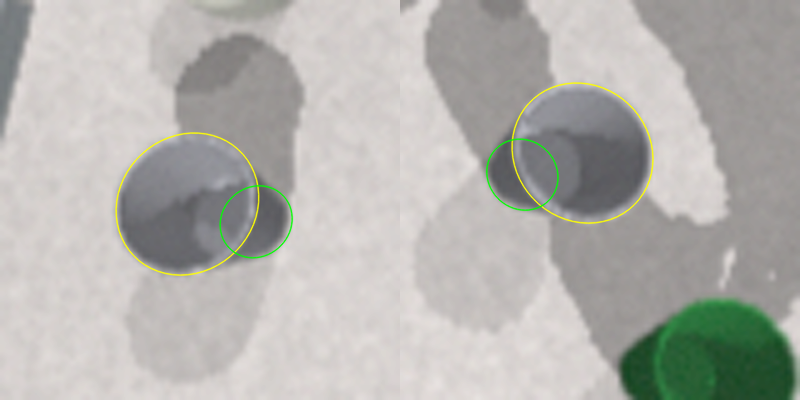

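View pics/o2.png

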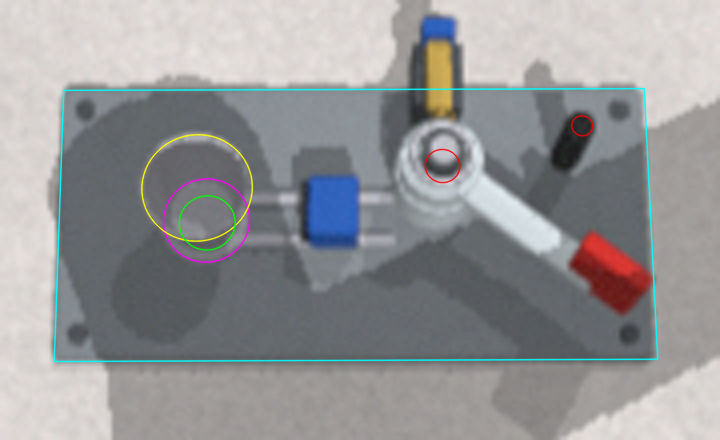

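View pics/o3.png

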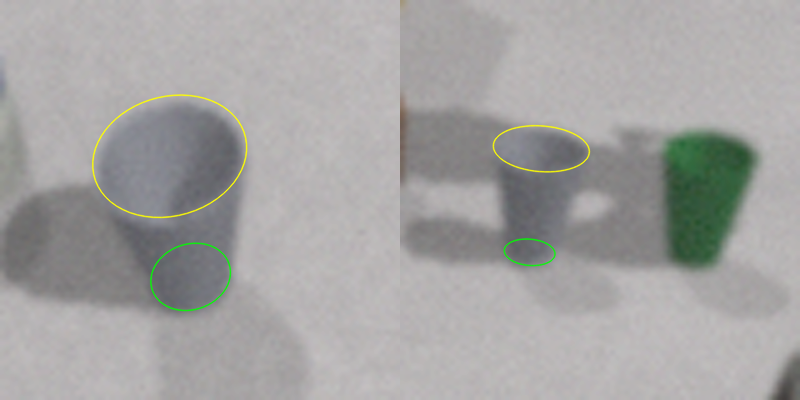

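View pics/o4.png

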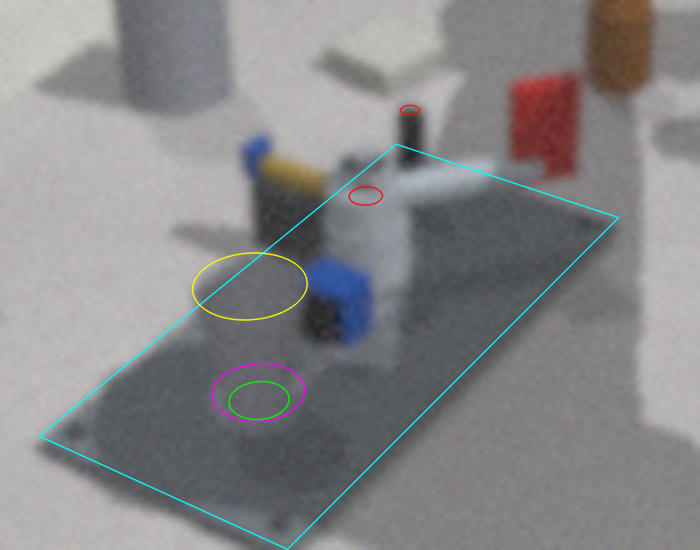

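Emit:
arm_command(
  motion=[
    [1,[0,0,0],[0,0,0.94]],
    [1,[0,0,0],[0,0,0.94]],
    [1,[0,0,0],[0,0,0.94]],
    [1,[0.77,-0.5,0],[0,0,0]],
    [1,[0.77,-0.5,0],[0,0,0]],
    [1,[0.77,-0.5,0],[0,0,0]],
    [1,[0.77,-0.5,0],[0,0,0]],
    [1,[0.77,-0.5,0],[0,0,0]],
    [1,[0.77,-0.5,0],[0,0,0]],
    [1,[0,0,0],[0,0,0]],
    [1,[0,0,0],[0,0,0]],
  ],
  newtons=30,
)

```text
time: 1.48
ee_pos: [0.4372, -0.3459, 0.2309]
tcp_rot: [-180.0, 0.0, 0.1]
wrist_force: [0.1, -0.8, 0.1]
opening: 0.0854
```

Emit:
arm_command(
  motion=[
    [1,[0,0,0.58],[0,0,0]],
    [1,[0,0,0.58],[0,0,0]],
    [1,[0,0,0.58],[0,0,0]],
    [1,[0,0,0.58],[0,0,0]],
    [1,[0,0,0.56],[0,0,0]],
    [1,[0,0,0],[0,0,0]],
    [1,[0,0,0],[0,0,0]],
  ],
)

```text
time: 2.35
ee_pos: [0.4373, -0.3469, 0.06]
tcp_rot: [179.9, -0.1, -0.0]
wrist_force: [-0.4, 0.0, 0.8]
opening: 0.0852
```

Run:
```python
from h import *
snap("top","d1",(390,200,500,290),6); snap("side","d2",(300,90,440,210),5)
```

```text
(no output)
```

View pics/d1.png

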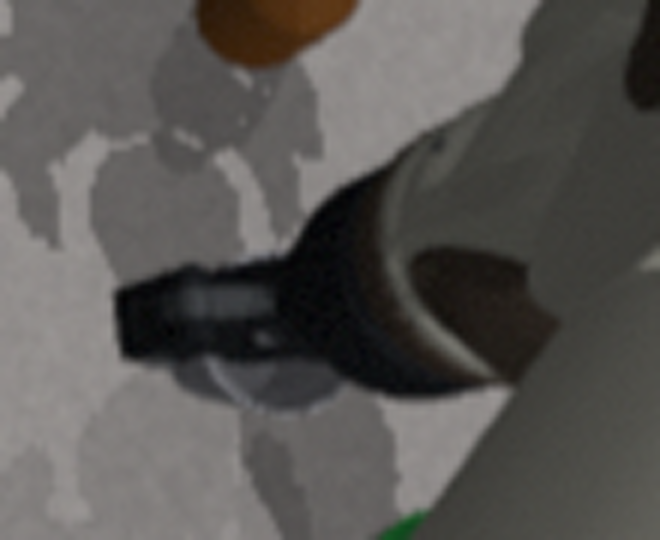

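View pics/d2.png

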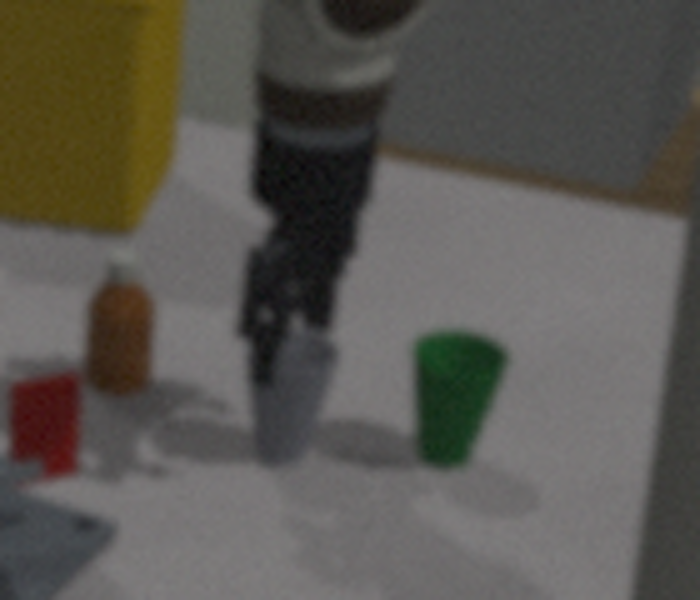

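Emit:
arm_command(
  motion=[
    [0.5,[0,0,0],[0,0,0]],
    [0.5,[0,0,0],[0,0,0]],
    [0.5,[0,0,0],[0,0,0]],
    [0.5,[0,0,0],[0,0,0]],
    [0.5,[0,0,0],[0,0,0]],
    [0.5,[0,0,-0.4],[0,0,0]],
    [0.5,[0,0,0],[0,0,0]],
  ],
  newtons=30,
)

```text
time: 3.32
ee_pos: [0.4384, -0.3466, 0.0843]
tcp_rot: [179.9, -0.1, 0.0]
wrist_force: [0.0, 0.2, -1.3]
opening: 0.0594
```

Run:
```python
from h import *
snap("side","d4",(300,90,440,210),5);print(bot.get_obs()["opening"])
```

```text
0.059711373188663
```

View pics/d4.png

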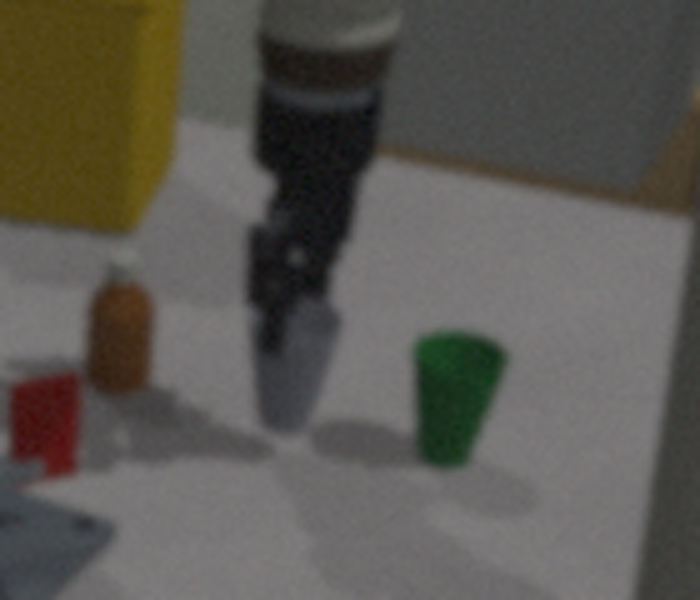

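Emit:
arm_command(
  motion=[
    [0.5,[0,0,-0.6],[0,0,0]],
    [0.5,[0,0,-0.95],[0,0,0]],
    [0.5,[0,0,-0.95],[0,0,0]],
    [0.5,[0.1,-0.3,0],[0,0,0]],
    [0.5,[0.31,-0.8,0],[0,0,0]],
    [0.5,[0.34,-1.0,0],[0,0,0]],
    [0.5,[0.34,-1.0,0],[0,0,0]],
    [0.5,[0.34,-1.0,0],[0,0,0]],
    [0.5,[0.34,-1.0,0],[0,0,0]],
    [0.5,[0.34,-1.0,0],[0,0,0]],
    [0.5,[0.28,-0.5,0],[0,0,0]],
    [0.5,[0.1,-0.2,0],[0,0,0]],
  ],
)

```text
time: 4.88
ee_pos: [0.5853, 0.0327, 0.2306]
tcp_rot: [-178.8, 0.2, 2.7]
wrist_force: [-0.4, 0.1, -0.7]
opening: 0.0592
```

Emit:
arm_command(
  motion=[
    [0.5,[0,0,0],[0,0,0]],
    [0.5,[0,0,0],[0,0,0]],
  ],
)

```text
time: 5.12
ee_pos: [0.5848, 0.0304, 0.2327]
tcp_rot: [-178.9, 0.0, 2.5]
wrist_force: [-0.1, 1.1, -1.0]
opening: 0.0596
```

Run:
```python
from h import *
snap("top","e1",(190,130,380,260),4); snap("side","e2",(180,100,340,260),4)
```

```text
(no output)
```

View pics/e1.png

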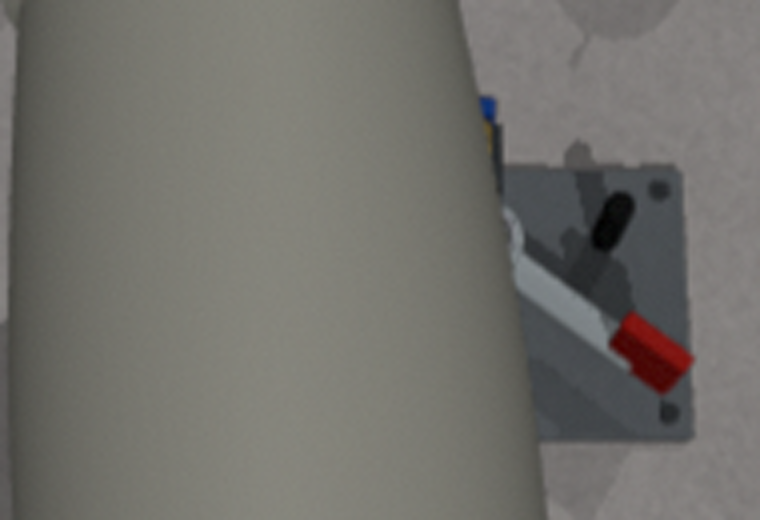

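View pics/e2.png

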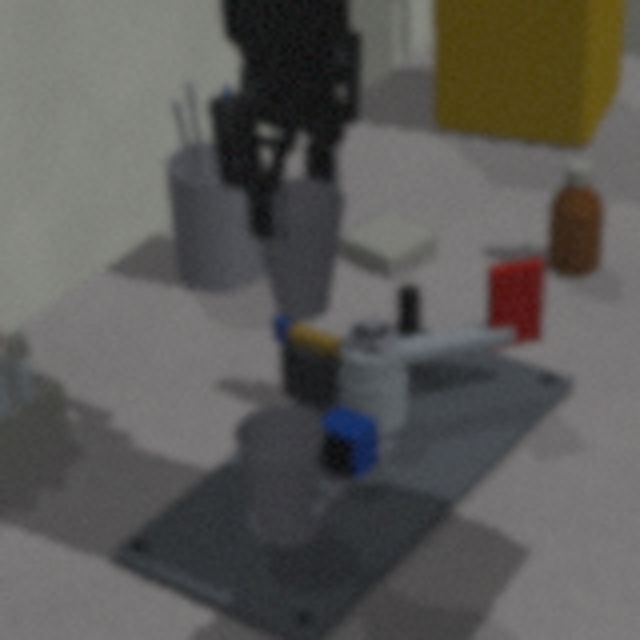

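Emit:
arm_command(
  motion=[
    [0.5,[0,0,0],[-0.18,0,0.42]],
    [0.5,[0.04,-0.25,0],[0,0,0]],
    [0.5,[0,-0.26,0],[0,0,0]],
    [0.5,[0,0,0],[0,0,0]],
    [0.5,[0,0,0],[0,0,0]],
    [0.5,[0,0,0],[0,0,0]],
  ],
)

```text
time: 5.98
ee_pos: [0.5876, 0.0337, 0.2333]
tcp_rot: [-178.7, 0.0, 2.7]
wrist_force: [0.5, 0.2, -1.6]
opening: 0.0595
```

Run:
```python
from ov import *
im=viewer.camera("side");o=bot.get_obs();print(o["ee_pos"],o["tcp_rot"],o["wrist_force"])
p=o["ee_pos"]
ov("side",im,"f2",(180,100,320,250),5,cup((.5875,.0614),.012)+cup(p,p[2]+.022-.08,(0,128,255)))
ov("side",im,"f3",(180,100,320,250),5,[])
```

```text
[0.5876175  0.0336555  0.23333462] [-1.78701215e+02  4.29715612e-02  2.70537291e+00] [-0.25023371 -0.83268272 -0.98632642]
```

View pics/f2.png

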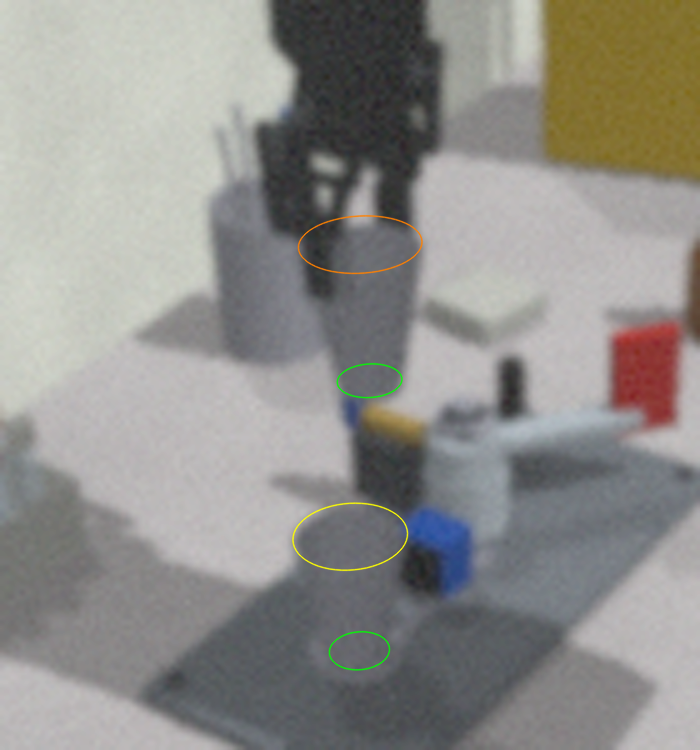

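View pics/f3.png

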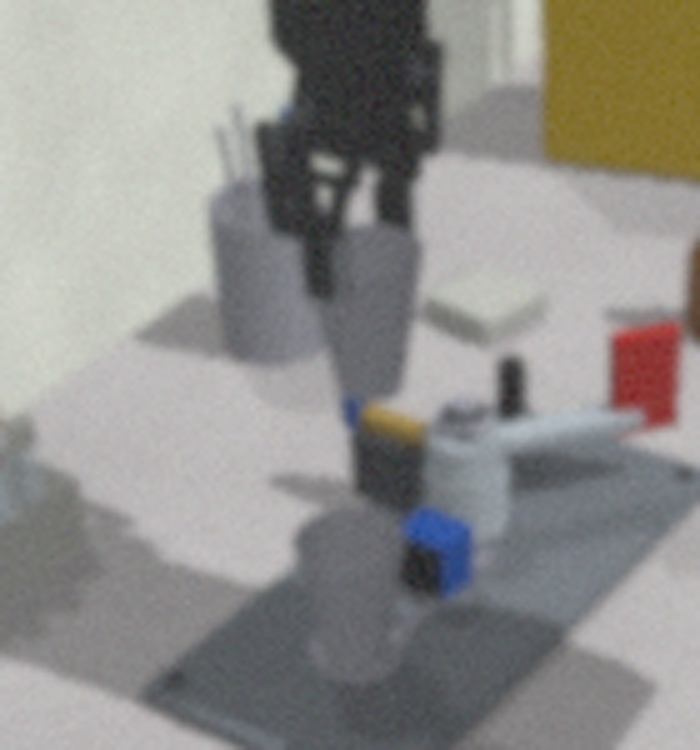

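Run:
```python
from h import *
o=bot.get_obs();print(o["q"],o["qd"],o["joint_efforts"],o["ee_pos"],o["tcp_rot"])
```

```text
[  2.64917605  10.50335979  16.43275495  95.9736408    1.29874254
 179.94378872] [-0.15189829 -0.01217003  0.0458263   0.0770622  -0.05553302  0.15465481] [ 8.04618350e-02 -5.83788443e+01  4.67379963e+01  1.14254115e-02
  7.99966045e-02  6.04798106e-05] [0.5876175  0.0336555  0.23333462] [-1.78701215e+02  4.29715612e-02  2.70537291e+00]
```

Emit:
arm_command(
  motion=[
    [0.5,[0,0,0],[0,0,0]],
  ],
)

```text
time: 6.15
ee_pos: [0.5876, 0.0336, 0.2333]
tcp_rot: [-178.7, 0.0, 2.7]
wrist_force: [0.2, 0.5, -1.1]
opening: 0.0597
```

Emit:
arm_command(
  motion=[
    [0.5,[0,0,0],[0,0,-0.9]],
    [0.5,[0,0,0],[0,0,-0.9]],
    [0.5,[0,0,0],[0,0,-0.9]],
    [0.5,[0,0,0],[0,0,-0.9]],
    [0.5,[0,0,0],[0,0,-0.9]],
    [0.5,[0,0,0],[0,0,0]],
    [0.5,[0,0,0],[0,0,0]],
  ],
)

```text
time: 7.02
ee_pos: [0.5876, 0.0336, 0.2333]
tcp_rot: [-178.8, -0.5, 29.6]
wrist_force: [-1.0, 0.0, 0.2]
opening: 0.0597
```

```bash
cat > go.py <<'E'
from h import *
from scipy.spatial.transform import Rotation as R
import sys
def go(x,y,z,yaw,roll=180,pitch=0):
    o=bot.get_obs();Rc=R.from_euler("xyz",o["tcp_rot"],degrees=True);Rt=R.from_euler("xyz",[roll,pitch,yaw],degrees=True)
    rv=(Rc.inv()*Rt).as_rotvec(degrees=True)/6
    d=np.array([x,y,z])-o["ee_pos"]
    print("q",o["q"].round(1),"pos",o["ee_pos"].round(4),"rot",o["tcp_rot"].round(2),"F",o["wrist_force"].round(1),"op",round(o["opening"],4),"t",o["time"])
    print("turn",rv.round(2),"shift now-axes",(Rc.inv().apply(d)/.06).round(3),"shift target-axes",(Rt.inv().apply(d)/.06).round(3))
if __name__=="__main__": go(*map(float,sys.argv[1:]))
E
python3 go.py .5875 .0614 .225 30
```

```text
q [  2.6  10.5  16.4  96.    1.3 153.1] pos [0.5876 0.0336 0.2333] rot [-178.82   -0.55   29.58] F [-1.   0.   0.2] op 0.0597 t 7.025
turn [-0.2  -0.09 -0.07] shift now-axes [ 0.225 -0.4    0.149] shift target-axes [ 0.23  -0.402  0.138]
```

Emit:
arm_command(
  motion=[
    [0.5,[0,0,0],[-0.2,-0.09,-0.07]],
    [0.5,[0.12,-0.2,0],[0,0,0]],
    [0.5,[0.11,-0.2,0],[0,0,0]],
    [0.5,[0,0,0],[0,0,0]],
    [0.5,[0,0,0],[0,0,0]],
  ],
)

```text
time: 7.65
ee_pos: [0.5875, 0.0616, 0.2333]
tcp_rot: [180.0, -0.0, 30.2]
wrist_force: [0.0, -0.5, -1.3]
opening: 0.0599
```

```bash
python3 go.py .5875 .0614 .225 30;  python3 - <<'E'
from ov import *
im=viewer.camera("side");o=bot.get_obs()
p=o["ee_pos"]
ov("side",im,"f4",(180,100,320,250),5,cup((.5875,.0614),.012)+cup(p,p[2]+.022-.08,(0,128,255)))
E
```

```text
q [  6.   10.7  16.7  95.9  -0.  155.8] pos [0.5875 0.0616 0.2333] rot [ 1.7997e+02 -1.0000e-02  3.0150e+01] F [ 0.  -0.5 -1.3] op 0.0599 t 7.65
turn [ 0.   -0.    0.03] shift now-axes [-0.001  0.003  0.138] shift target-axes [-0.001  0.003  0.138]
```

View pics/f4.png

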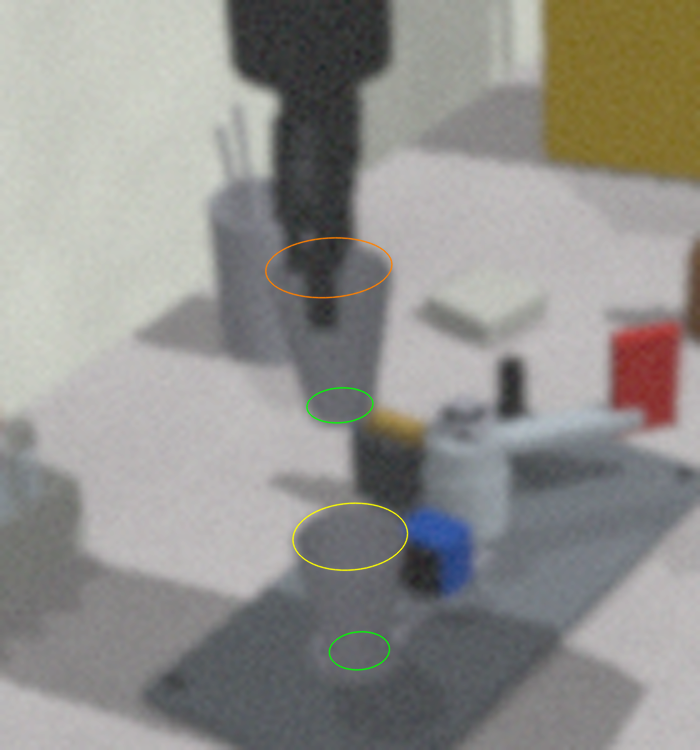

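Emit:
arm_command(
  motion=[
    [0.5,[0,0,0.45],[0,0,0]],
    [0.5,[0,0,0.45],[0,0,0]],
    [0.5,[0,0,0.4],[0,0,0]],
    [0.5,[0,0,0.35],[0,0,0]],
    [0.5,[0,0,0.25],[0,0,0]],
    [0.5,[0,0,0.22],[0,0,0]],
    [0.5,[0,0,0],[0,0,0]],
    [0.5,[0,0,0],[0,0,0]],
  ],
)

```text
time: 8.7
ee_pos: [0.5879, 0.0614, 0.1068]
tcp_rot: [180.0, -0.1, 30.1]
wrist_force: [0.1, -0.2, -0.0]
opening: 0.0598
```

```bash
python3 go.py .5875 .0614 .094 30;  python3 - <<'E'
from ov import *
im=viewer.camera("side");o=bot.get_obs()
p=o["ee_pos"]
ov("side",im,"f5",(180,100,320,250),5,[])
E
```

```text
q [  6.    9.8   1.7  81.8  -0.  155.8] pos [0.5879 0.0614 0.1068] rot [ 1.7996e+02 -6.0000e-02  3.0130e+01] F [ 0.1 -0.2 -0. ] op 0.0598 t 8.7
turn [ 0.01 -0.01  0.02] shift now-axes [-0.005 -0.004  0.214] shift target-axes [-0.005 -0.004  0.214]
```

View pics/f5.png

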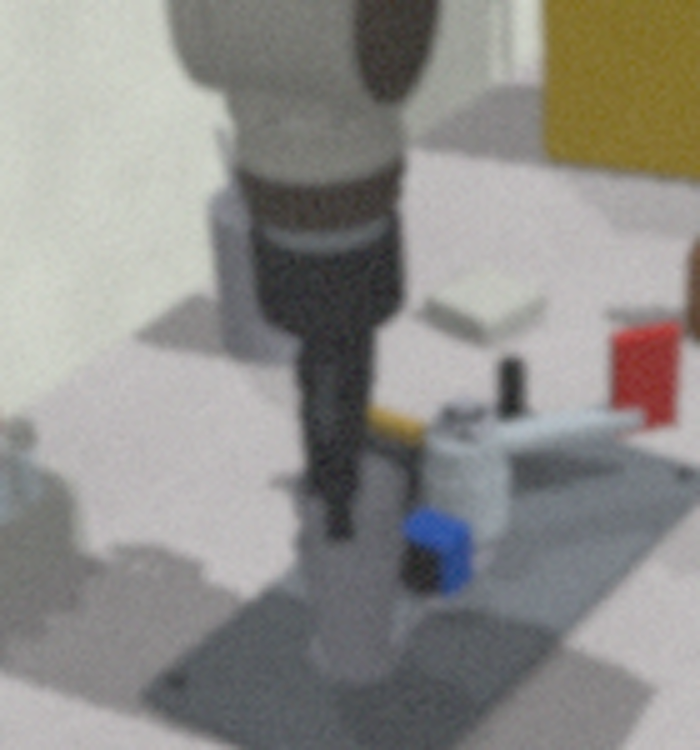

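Emit:
arm_command(
  motion=[
    [0.5,[0,0,0.05],[0,0,0]],
    [0.5,[0,0,0.05],[0,0,0]],
    [0.5,[0,0,0.05],[0,0,0]],
    [0.5,[0,0,0],[0,0,0]],
  ],
)

```text
time: 9.25
ee_pos: [0.5874, 0.0613, 0.0967]
tcp_rot: [180.0, 0.0, 30.1]
wrist_force: [0.0, -0.6, -0.2]
opening: 0.0595
```

Emit:
arm_command(
  motion=[
    [0.5,[0,0,0.04],[0,0,0]],
    [0.5,[0,0,0.03],[0,0,0]],
    [0.5,[0,0,0],[0,0,0]],
  ],
)

```text
time: 9.62
ee_pos: [0.5883, 0.0617, 0.0943]
tcp_rot: [180.0, -0.2, 30.1]
wrist_force: [-0.3, 2.1, 7.6]
opening: 0.0594
```

Emit:
arm_command(
  motion=[
    [1,[0,0,0],[0,0,0]],
    [1,[0,0,0],[0,0,0]],
    [1,[0,0,0],[0,0,0]],
    [1,[0,0,0],[0,0,0]],
    [1,[0,0,-0.3],[0,0,0]],
    [1,[0,0,-0.7],[0,0,0]],
    [1,[0,0,-0.9],[0,0,0]],
    [1,[0,0,-0.5],[0,0,0]],
  ],
)

```text
time: 10.62
ee_pos: [0.5879, 0.0614, 0.2415]
tcp_rot: [179.9, -0.2, 30.1]
wrist_force: [1.2, 0.6, 0.4]
opening: 0.0852
```

```bash
python3 go.py .45 .376 .23 60;  python3 - <<'E'
from ov import *
im=viewer.camera("side");o=bot.get_obs()
A=ov("side",im,None,(210,150,290,250),5,[]);B=ov("side",im,None,(210,150,290,250),5,cup((.5875,.0614),.012)+cup((.5875,.0614),.034,(0,128,255)))
cv2.imwrite("pics/f6.png",np.hstack([A,B]))
E
```

```text
q [  6.   10.7  17.6  96.6  -0.  155.8] pos [0.5879 0.0614 0.2415] rot [179.87  -0.24  30.13] F [1.2 0.6 0.4] op 0.0852 t 10.625
turn [ 0.03 -0.03 -4.98] shift now-axes [ 0.643 -5.689  0.181] shift target-axes [ 3.392 -4.612  0.191]
```

View pics/f6.png

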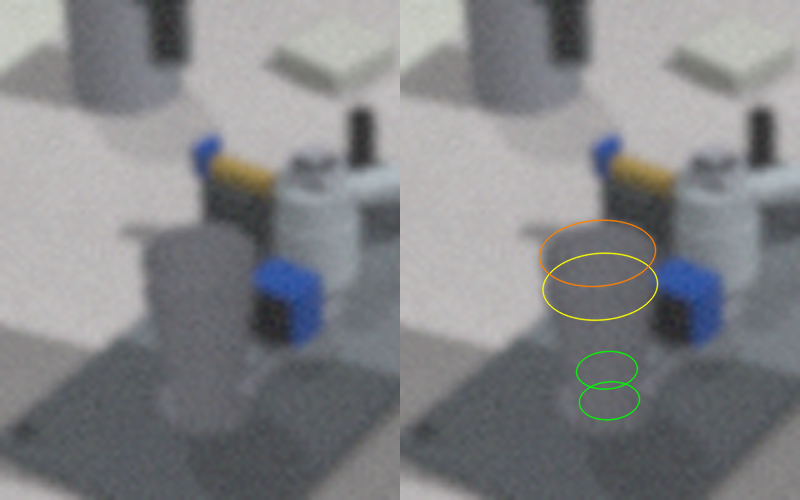

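```bash
python3 -c "
from h import *
print(p2w('top',110.5,211.5,.07))"; python3 go.py .4495 .376 .23 50
```

```text
[0.57309974 0.37838343 0.07      ]
q [  6.   10.7  17.9  96.8  -0.  155.8] pos [0.5884 0.0614 0.2447] rot [179.79  -0.43  30.13] F [-3.   0.2  1.4] op 0.0854 t 10.675
turn [ 0.05 -0.07 -3.31] shift now-axes [ 0.627 -5.697  0.228] shift target-axes [ 2.528 -5.144  0.245]
```

Emit:
arm_command(
  motion=[
    [1,[0,0,0],[0,0,-0.83]],
    [1,[0,0,0],[0,0,-0.83]],
    [1,[0,0,0],[0,0,-0.83]],
    [1,[0,0,0],[0,0,-0.83]],
    [1,[0.42,-0.86,0],[0,0,0]],
    [1,[0.42,-0.86,0],[0,0,0]],
    [1,[0.42,-0.86,0],[0,0,0]],
    [1,[0.42,-0.86,0],[0,0,0]],
    [1,[0.42,-0.86,0],[0,0,0]],
    [1,[0.42,-0.86,0],[0,0,0]],
    [1,[0,0,0],[0,0,0]],
    [1,[0,0,0],[0,0,0]],
  ],
)

```text
time: 12.18
ee_pos: [0.4473, 0.376, 0.2374]
tcp_rot: [180.0, -0.0, 50.1]
wrist_force: [0.1, -1.1, 0.1]
opening: 0.0851
```

```bash
python3 go.py .4495 .376 .057 50;  python3 - <<'E'
from ov import *
im=viewer.camera("top")
s=ov("top",im,"g0",(200,150,300,250),5,cup((.5875,.0614),.034,(0,128,255)))
ov("top",im,"g1",(200,150,300,250),5,[])
E
```

```text
q [ 40.1   9.9  16.2  96.3  -0.  170. ] pos [0.4473 0.376  0.2374] rot [ 1.7995e+02 -3.0000e-02  5.0080e+01] F [ 0.1 -1.1  0.1] op 0.0851 t 12.175
turn [ 0.01 -0.    0.01] shift now-axes [0.023 0.026 3.007] shift target-axes [0.024 0.028 3.007]
```

View pics/g0.png

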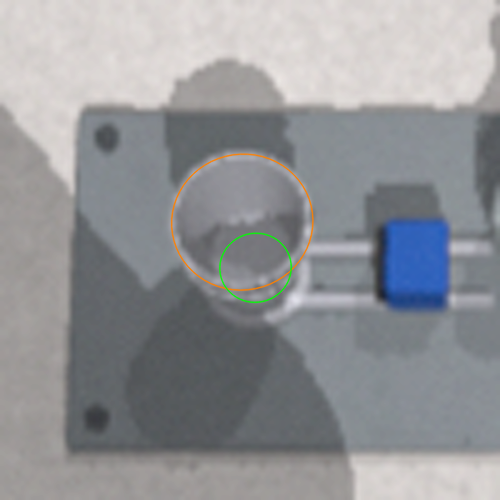

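View pics/g1.png

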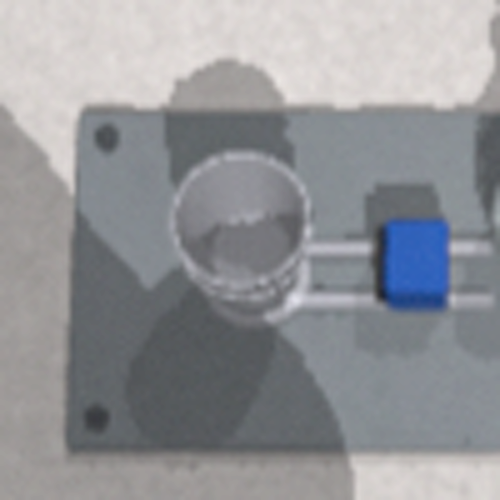

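Emit:
arm_command(
  motion=[
    [1,[0.02,0.03,0.55],[0,0,0]],
    [1,[0,0,0.55],[0,0,0]],
    [1,[0,0,0.55],[0,0,0]],
    [1,[0,0,0.5],[0,0,0]],
    [1,[0,0,0.45],[0,0,0]],
    [1,[0,0,0.38],[0,0,0]],
    [1,[0,0,0],[0,0,0]],
    [1,[0,0,0],[0,0,0]],
  ],
)

```text
time: 13.22
ee_pos: [0.4504, 0.3754, 0.0593]
tcp_rot: [180.0, -0.1, 50.0]
wrist_force: [-1.0, -0.0, -0.2]
opening: 0.0857
```

```bash
python3 go.py .4495 .376 .058 50;  python3 - <<'E'
from ov import *
snap("side","g2",(150,230,290,380),5)
E
```

```text
q [ 39.8  10.   -3.5  76.5  -0.  169.9] pos [0.4504 0.3754 0.0593] rot [ 1.7996e+02 -8.0000e-02  4.9970e+01] F [-1.  -0.  -0.2] op 0.0857 t 13.225
turn [ 0.01 -0.01 -0.  ] shift now-axes [-0.002 -0.017  0.022] shift target-axes [-0.002 -0.017  0.022]
```

View pics/g2.png

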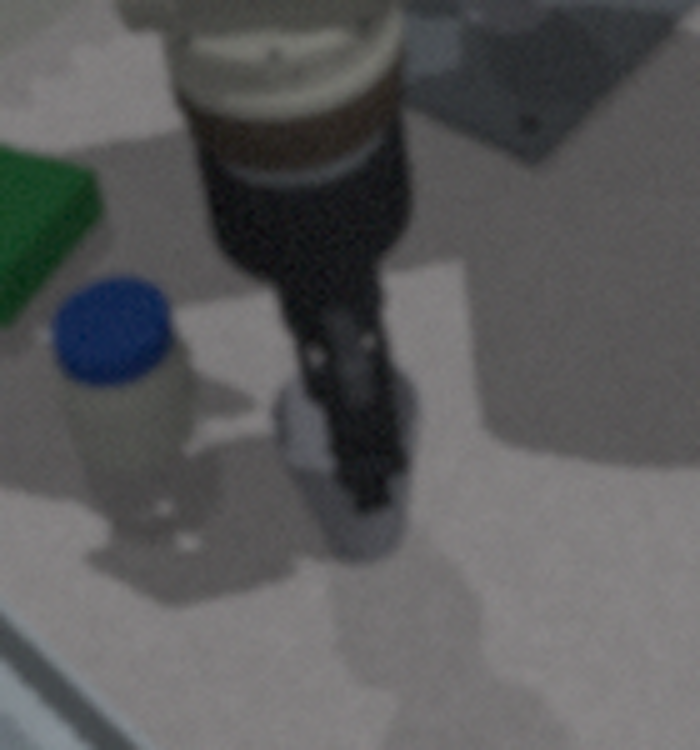

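Emit:
arm_command(
  motion=[
    [0.5,[0,0,0],[0,0,0]],
    [0.5,[0,0,0],[0,0,0]],
    [0.5,[0,0,0],[0,0,0]],
    [0.5,[0,0,0],[0,0,0]],
    [0.5,[0,0,0],[0,0,0]],
    [0.5,[0,0,-0.4],[0,0,0]],
    [0.5,[0,0,-0.6],[0,0,0]],
    [0.5,[0,0,-0.8],[0,0,0]],
    [0.5,[0,0,-0.7],[0,0,0]],
    [0.5,[0,0,-0.43],[0,0,0]],
    [0.5,[0,0,0],[0,0,0]],
    [0.5,[0,0,0],[0,0,0]],
  ],
  newtons=30,
)

```text
time: 14.78
ee_pos: [0.4493, 0.3757, 0.2325]
tcp_rot: [180.0, 0.1, 50.1]
wrist_force: [-0.8, -0.5, -0.8]
opening: 0.0588
```

```bash
python3 go.py .5875 .0614 .235 50
```

```text
q [ 39.9  10.1  15.9  95.9  -0.  169.9] pos [0.4493 0.3757 0.2325] rot [1.7999e+02 7.0000e-02 5.0050e+01] F [-0.8 -0.5 -0.8] op 0.0588 t 14.775
turn [0.   0.01 0.01] shift now-axes [-2.537  5.13  -0.037] shift target-axes [-2.532  5.133 -0.041]
```

Emit:
arm_command(
  motion=[
    [0.5,[-0.15,0.3,-0.04],[0,0,0]],
    [0.5,[-0.35,0.7,0],[0,0,0]],
    [0.5,[-0.4,0.8,0],[0,0,0]],
    [0.5,[-0.4,0.8,0],[0,0,0]],
    [0.5,[-0.4,0.8,0],[0,0,0]],
    [0.5,[-0.4,0.8,0],[0,0,0]],
    [0.5,[-0.29,0.6,0],[0,0,0]],
    [0.5,[-0.15,0.33,0],[0,0,0]],
    [0.5,[0,0,0],[0,0,0]],
    [0.5,[0,0,0],[0,0,0]],
  ],
)

```text
time: 16.02
ee_pos: [0.5871, 0.0619, 0.2361]
tcp_rot: [-180.0, 0.0, 50.1]
wrist_force: [0.4, -0.3, -1.1]
opening: 0.059
```

```bash
python3 go.py .5875 .0614 .125 50;  python3 - <<'E'
from ov import *
im=viewer.camera("side");p=bot.get_obs()["ee_pos"]
ov("side",im,"g3",(180,100,320,250),5,cup((.5875,.0614),.034)+cup(p,p[2]+.022-.08,(0,128,255)))
E
```

```text
q [  6.   10.8  17.1  96.3   0.  135.9] pos [0.5871 0.0619 0.2361] rot [-1.7999e+02  1.0000e-02  5.0070e+01] F [ 0.4 -0.3 -1.1] op 0.059 t 16.025
turn [-0.    0.    0.01] shift now-axes [-0.002  0.01   1.851] shift target-axes [-0.002  0.01   1.851]
```

View pics/g3.png

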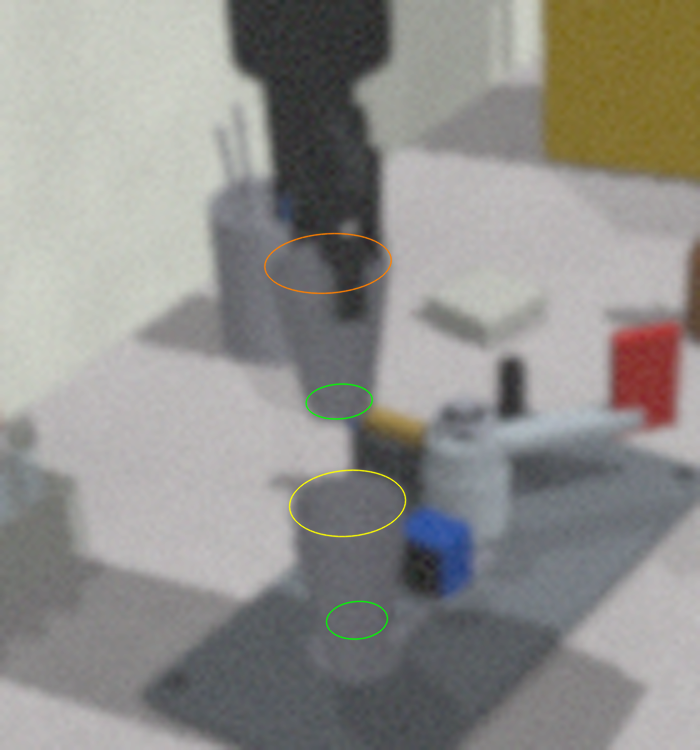

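Emit:
arm_command(
  motion=[
    [0.5,[0,0.01,0.3],[0,0,0]],
    [0.5,[0,0,0.4],[0,0,0]],
    [0.5,[0,0,0.4],[0,0,0]],
    [0.5,[0,0,0.35],[0,0,0]],
    [0.5,[0,0,0.25],[0,0,0]],
    [0.5,[0,0,0.1],[0,0,0]],
    [0.5,[0,0,0.05],[0,0,0]],
    [0.5,[0,0,0.05],[0,0,0]],
    [0.5,[0,0,0],[0,0,0]],
    [0.5,[0,0,0],[0,0,0]],
  ],
)

```text
time: 17.32
ee_pos: [0.5882, 0.0609, 0.1227]
tcp_rot: [180.0, -0.0, 50.0]
wrist_force: [-0.2, -0.4, -0.5]
opening: 0.0588
```

Emit:
arm_command(
  motion=[
    [0.5,[0,0,0.04],[0,0,0]],
    [0.5,[0,0,0.04],[0,0,0]],
    [0.5,[0,0,0.03],[0,0,0]],
    [0.5,[0,0,0],[0,0,0]],
  ],
)

```text
time: 17.82
ee_pos: [0.5881, 0.061, 0.1158]
tcp_rot: [180.0, -0.0, 50.0]
wrist_force: [0.0, 0.4, 0.4]
opening: 0.059
```

Emit:
arm_command(
  motion=[
    [0.5,[0,0,0.03],[0,0,0]],
    [0.5,[0,0,0.02],[0,0,0]],
    [0.5,[0,0,0],[0,0,0]],
  ],
)

```text
time: 18.2
ee_pos: [0.5891, 0.0613, 0.1154]
tcp_rot: [179.8, -0.2, 50.1]
wrist_force: [-2.5, 1.0, 15.0]
opening: 0.0589
```

Emit:
arm_command(
  motion=[
    [1,[0,0,-0.03],[0,0,0]],
    [1,[0,0,0],[0,0,0]],
    [1,[0,0,0],[0,0,0]],
    [1,[0,0,0],[0,0,0]],
    [1,[0,0,-0.3],[0,0,0]],
    [1,[0,0,-0.7],[0,0,0]],
    [1,[0,0,-0.8],[0,0,0]],
    [1,[0,0,-0.2],[0,0,0]],
    [1,[0,0,0],[0,0,0]],
    [1,[0,0,0],[0,0,0]],
  ],
)

```text
time: 19.45
ee_pos: [0.5876, 0.0609, 0.2332]
tcp_rot: [-179.9, 0.1, 50.0]
wrist_force: [0.0, 0.3, -0.1]
opening: 0.0853
```

Run:
```python
from ov import *
im=viewer.camera("side");print(bot.get_obs()["ee_pos"])
A=ov("side",im,None,(210,130,290,250),5,[]);B=ov("side",im,None,(210,130,290,250),5,cup((.5875,.0614),.034)+cup((.5875,.0614),.056,(0,128,255)))
cv2.imwrite("pics/g4.png",np.hstack([A,B]))
```

```text
[0.58752551 0.06092284 0.23301962]
```

View pics/g4.png

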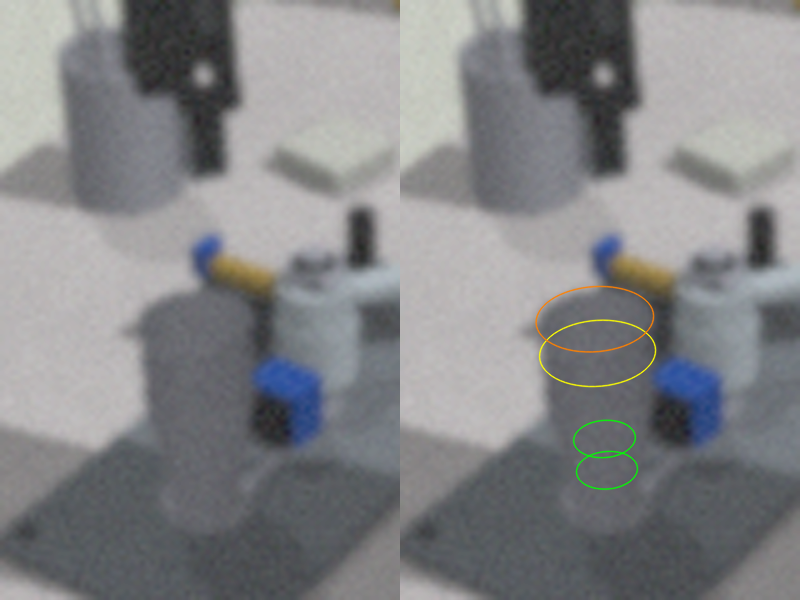

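```bash
cat > pad.py <<'E'
from ov import *
S=np.array([.58384,-.02861,-.04368]); PIV=np.array([.6016,-.0794])
def paddle(phi,z0=.054):  # world dir angle of arm
    ex=np.array([np.cos(phi),np.sin(phi)]);ey=np.array([-ex[1],ex[0]])
    c=[(.115+a*.022)*ex+b*.006*ey+PIV for a,b in((-1,-1),(1,-1),(1,1),(-1,1),(-1,-1))]
    return [(np.array([[*q,z0] for q in c]),(0,255,0)),(np.array([[*q,z0+.07] for q in c]),(0,255,255)),
     (np.array([[*(PIV+r*ex),.066] for r in (0,.095)]),(255,0,255))]
E
python3 - <<'E'
from pad import *
im=cv2.imread("pics/top0.png");sd=cv2.imread("pics/side0.png")
hs=[]
for d in (-124,-127,-130):
    hs.append(ov("top",im,None,(300,175,380,245),5,paddle(np.deg2rad(d))))
cv2.imwrite("pics/h1.png",np.hstack(hs)[:, :1200]); cv2.imwrite("pics/h1.png",cv2.resize(np.hstack(hs),None,fx=.66,fy=.66))
hs=[ov("side",sd,None,(255,150,335,220),5,paddle(np.deg2rad(d))) for d in (-124,-130)]
cv2.imwrite("pics/h2.png",np.hstack(hs))
E
```

```text
(no output)
```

View pics/h1.png

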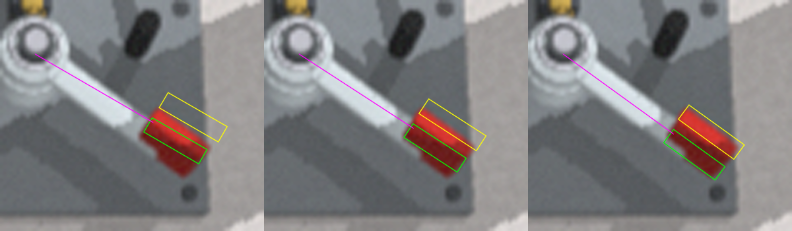

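View pics/h2.png

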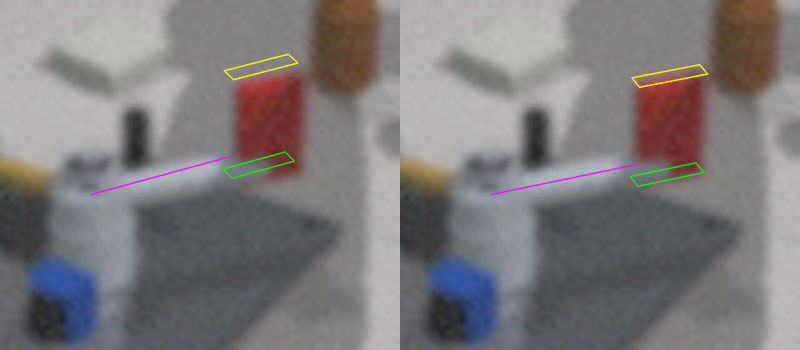

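```bash
python3 go.py .4979 -.1408 .235 48
```

```text
q [  5.9  10.9  16.8  96.1  -0.  135.9] pos [0.5875 0.0609 0.233 ] rot [-1.7994e+02  9.0000e-02  5.0050e+01] F [-0.5 -0.3 -0.5] op 0.0853 t 19.5
turn [-0.01  0.02  0.34] shift now-axes [-3.537  1.014 -0.029] shift target-axes [-3.498  1.14  -0.033]
```

Emit:
arm_command(
  motion=[
    [1,[0,0,0],[0,0,0.34]],
    [0.5,[-0.4,0.14,0],[0,0,0]],
    [0,[-0.7,0.2,0],[0,0,0]],
    [0,[-0.7,0.2,0],[0,0,0]],
    [0,[-0.7,0.2,0],[0,0,0]],
    [0,[-0.6,0.2,0],[0,0,0]],
    [0,[-0.4,0.2,0],[0,0,0]],
    [0,[0,0,0],[0,0,0]],
    [0,[0,0,0],[0,0,0]],
  ],
)

```text
time: 20.62
ee_pos: [0.4983, -0.1404, 0.2342]
tcp_rot: [-180.0, -0.0, 48.0]
wrist_force: [-0.3, 0.4, -0.5]
opening: 0.0001
```

```bash
python3 go.py .4979 -.1408 .088 48
python3 - <<'E'
from pad import *
im=viewer.camera("top");cv2.imwrite("pics/t1_raw.png",im)
ov("top",im,"h3",(200,130,390,260),4,cup((.5875,.0614),.056,(0,128,255))+paddle(np.deg2rad(-132)))
E
```

```text
q [-15.7   0.6   5.9  95.3   0.  116.3] pos [ 0.4983 -0.1404  0.2342] rot [-179.99   -0.     47.96] F [-0.3  0.4 -0.5] op 0.0001 t 20.625
turn [-0.   -0.   -0.01] shift now-axes [-9.000e-03 -1.000e-03  2.436e+00] shift target-axes [-9.000e-03 -1.000e-03  2.436e+00]
```

View pics/h3.png

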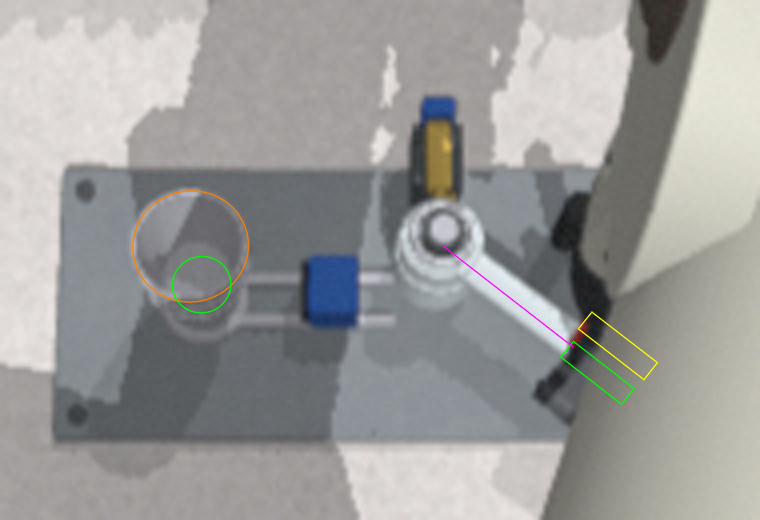

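Emit:
arm_command(
  motion=[
    [0,[0,0,0.45],[0,0,0]],
    [0,[0,0,0.5],[0,0,0]],
    [0,[0,0,0.5],[0,0,0]],
    [0,[0,0,0.5],[0,0,0]],
    [0,[0,0,0.48],[0,0,0]],
    [0,[0,0,0],[0,0,0]],
    [0,[0,0,0],[0,0,0]],
  ],
)

```text
time: 21.55
ee_pos: [0.499, -0.1405, 0.0899]
tcp_rot: [179.9, -0.0, 48.0]
wrist_force: [-0.1, 0.3, 0.9]
opening: 0.0
```

```bash
python3 go.py .4979 -.1408 .088 48
python3 - <<'E'
from pad import *
im=viewer.camera("side")
ov("side",im,"h4",(240,100,380,220),5,[])
E
```

```text
q [-15.7   0.2 -10.5  79.2  -0.  116.2] pos [ 0.499  -0.1405  0.0899] rot [ 1.7992e+02 -3.0000e-02  4.8050e+01] F [-0.1  0.3  0.9] op 0.0 t 21.55
turn [ 0.01 -0.01  0.01] shift now-axes [-0.016 -0.01   0.031] shift target-axes [-0.016 -0.01   0.031]
```

View pics/h4.png

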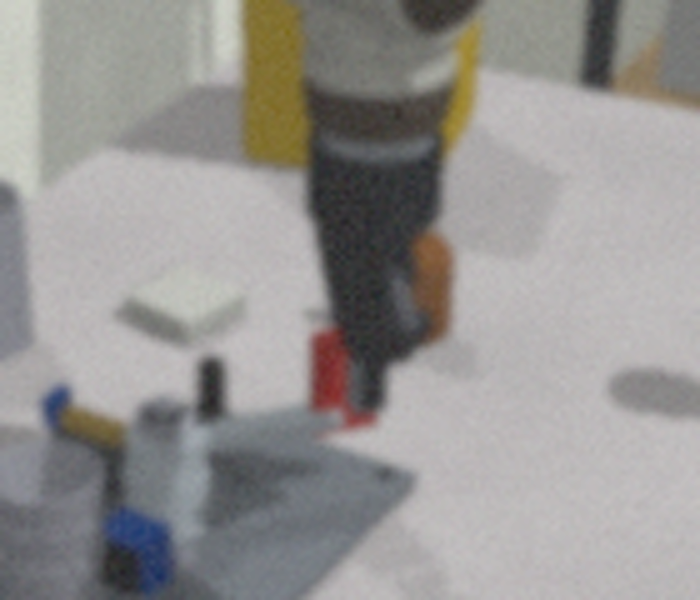

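Emit:
arm_command(
  motion=[
    [0,[0,0,-0.18],[0,0,0]],
    [0,[-0.02,0.08,0],[0,0,0]],
    [0,[0,0.08,0],[0,0,0]],
    [0,[0,0.05,0],[0,0,0]],
    [0,[0,0,0],[0,0,0]],
  ],
)

```text
time: 22.22
ee_pos: [0.5069, -0.1504, 0.0992]
tcp_rot: [-180.0, 0.0, 48.0]
wrist_force: [0.1, 0.8, -0.1]
opening: 0.0001
```

Emit:
arm_command(
  motion=[
    [0,[0,0.05,0],[0,0,0]],
    [0,[0,0.05,0],[0,0,0]],
    [0,[0,0,0],[0,0,0]],
  ],
)

```text
time: 22.6
ee_pos: [0.5111, -0.1541, 0.0994]
tcp_rot: [-180.0, 0.0, 48.0]
wrist_force: [-2.7, 3.2, 1.4]
opening: 0.0
```

Emit:
arm_command(
  motion=[
    [0,[-0.01,0.1,0],[0,0,-0.5]],
    [0,[-0.01,0.1,0],[0,0,-0.5]],
    [0,[-0.02,0.1,0],[0,0,-0.5]],
    [0,[-0.01,0.1,0],[0,0,-0.5]],
    [0,[-0.01,0.1,0],[0,0,-0.5]],
    [0,[0,0,0],[0,0,0]],
  ],
)

```text
time: 23.35
ee_pos: [0.533, -0.1745, 0.0994]
tcp_rot: [-179.9, -0.0, 63.0]
wrist_force: [-4.1, 3.4, 2.3]
opening: 0.0002
```

Run:
```python
from pad import *
o=bot.get_obs();print(o["ee_pos"],o["tcp_rot"],o["wrist_force"])
psi=np.deg2rad(o["tcp_rot"][2]);phi=psi-np.pi
ex=np.array([np.cos(phi),np.sin(phi)]);ey=np.array([-ex[1],ex[0]])
d=o["ee_pos"][:2]-PIV;print("radial",d@ex,"tang",d@ey)
ov("side",viewer.camera("side"),"h5",(240,100,380,220),5,[])
```

```text
[ 0.53303886 -0.17447281  0.09938684] [-1.79945856e+02 -1.66719678e-03  6.30128702e+01] [-4.09177399  3.39384824  2.31885521]
radial 0.11583256955794169 tang -0.01795229241341631
```

View pics/h5.png

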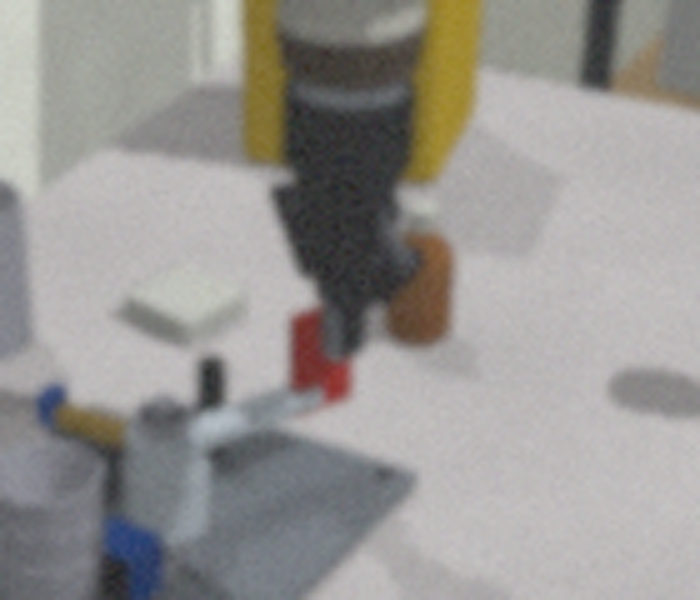

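Emit:
arm_command(
  motion=[
    [0,[-0.01,0.1,0],[0,0,-0.5]],
    [0,[-0.01,0.1,0],[0,0,-0.5]],
    [0,[-0.02,0.1,0],[0,0,-0.5]],
    [0,[-0.01,0.1,0],[0,0,-0.5]],
    [0,[-0.01,0.1,0],[0,0,-0.5]],
    [0,[0,0,0],[0,0,0]],
  ],
)

```text
time: 24.15
ee_pos: [0.5592, -0.1886, 0.0993]
tcp_rot: [-179.9, 0.0, 78.0]
wrist_force: [-7.1, 2.8, 3.1]
opening: 0.0002
```

Emit:
arm_command(
  motion=[
    [0,[-0.01,0.07,0],[0,0,-0.33]],
    [0,[-0.01,0.07,0],[0,0,-0.33]],
    [0,[0,0,0],[0,0,0]],
  ],
)

```text
time: 24.52
ee_pos: [0.567, -0.1913, 0.0994]
tcp_rot: [-179.9, -0.0, 81.9]
wrist_force: [-7.7, 2.0, 3.7]
opening: -0.0
```

Emit:
arm_command(
  motion=[
    [0,[0,0.033,0],[0,0,-0.17]],
    [0,[-0.01,0.033,0],[0,0,-0.17]],
    [0,[0,0,0],[0,0,0]],
  ],
)

```text
time: 24.9
ee_pos: [0.5707, -0.1924, 0.0994]
tcp_rot: [-179.9, -0.0, 84.0]
wrist_force: [-9.4, 2.1, 2.7]
opening: -0.0
```

Emit:
arm_command(
  motion=[
    [0,[0,0.033,0],[0,0,-0.17]],
    [0,[0,0,0],[0,0,0]],
  ],
)

```text
time: 25.15
ee_pos: [0.5726, -0.1929, 0.0994]
tcp_rot: [-179.9, 0.0, 85.0]
wrist_force: [-8.5, 0.6, 3.0]
opening: -0.0001
```

Emit:
arm_command(
  motion=[
    [0,[0,0.033,0],[0,0,-0.17]],
    [0,[0,0,0],[0,0,0]],
  ],
)

```text
time: 25.4
ee_pos: [0.5745, -0.1933, 0.0994]
tcp_rot: [-179.9, 0.1, 86.0]
wrist_force: [-9.6, -0.3, 3.6]
opening: 0.0001
```

Emit:
arm_command(
  motion=[
    [0,[0,0.02,0],[0,0,0]],
    [0,[0,0,0],[0,0,0]],
  ],
)

```text
time: 25.65
ee_pos: [0.575, -0.1934, 0.0994]
tcp_rot: [-179.8, 0.1, 86.0]
wrist_force: [-12.8, -0.3, 5.2]
opening: -0.0
```

Emit:
arm_command(
  motion=[
    [0,[0,0.02,0],[0,0,0]],
    [0,[0,0.01,0],[0,0,0]],
    [0,[0,0,0],[0,0,0]],
    [0,[0,0,0],[0,0,0]],
  ],
)

```text
time: 26.15
ee_pos: [0.5754, -0.1934, 0.0993]
tcp_rot: [-179.6, 0.0, 85.9]
wrist_force: [-19.6, -0.4, 8.1]
opening: -0.0002
```

Run:
```python
from pad import *
o=bot.get_obs();print(o["ee_pos"],o["tcp_rot"],o["wrist_force"])
im=viewer.camera("side");A=ov("side",im,"i1",(190,90,350,250),5,paddle(np.deg2rad(-95))[:0])
t=viewer.camera("top");ov("top",t,"i2",(190,130,390,260),4,cup((.5875,.0614),.056,(0,128,255)))
cv2.imwrite("pics/i3.png",t)
```

```text
[ 0.57538718 -0.1934025   0.09932295] [-1.79630179e+02  4.81194635e-02  8.59383660e+01] [-19.55932059  -0.44998986   8.09043268]
```

View pics/i1.png

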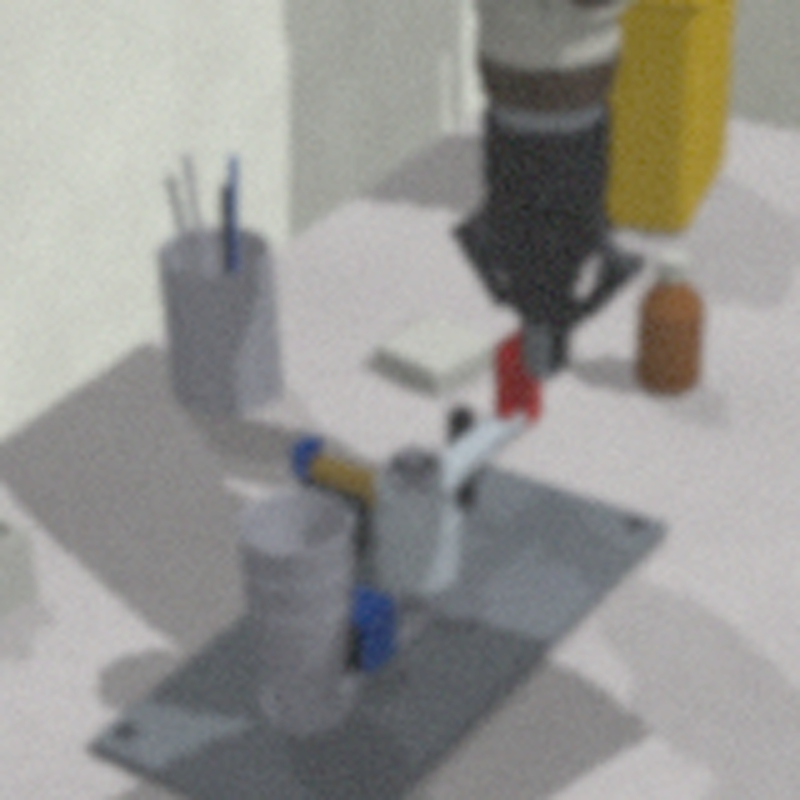

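View pics/i2.png

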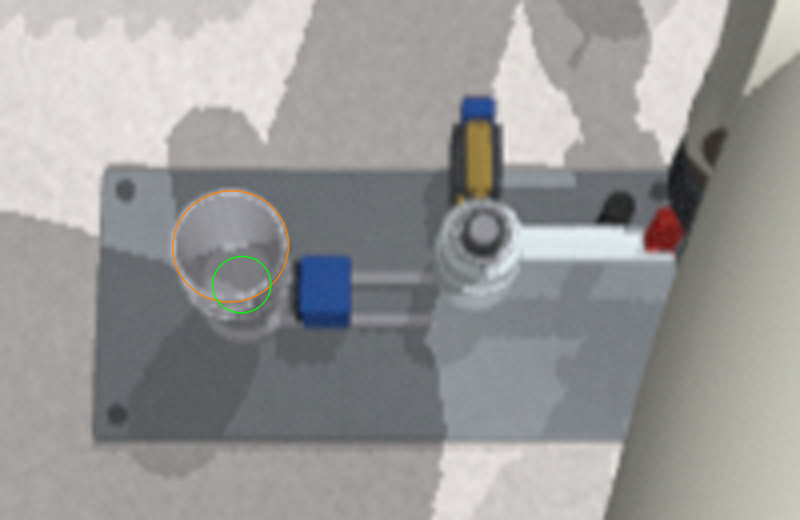

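View pics/i3.png

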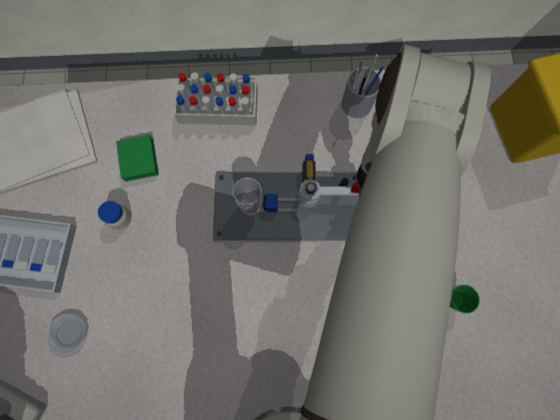

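Run:
```python
from workcell import bot
print(bot.job_done()); o=bot.get_obs(); print(o["time"],o["wrist_force"],o["ee_pos"])
```

```text
the job is handed in; nothing more can be done
None
the job is handed in; nothing more can be done
```

I nested the right-hand cup and then the left-hand cup upright into the seated one and let go. I then pushed the red paddle with closed fingers through about 38° (≈0.66 rad) to its end stop, and handed in at about 26 s while still pushing.

**Stack:** the last pictures show the three rims evenly stacked. The top rim is where a fully nested stack should have it, 136 mm above the bench, in the top view. The side view sits about 1 px lower; it did so from the first picture, so I put it down to calibration.

**Paddle:** at the end the wrist force was about 20 N and the paddle moved only about 0.4 mm for 1.8 mm commanded, so it is on the stop. I took the click from the angle passed, the pawl looking home and the idler shifted to just short of the cup; I did not measure it separately.

**Bystanders:** the jar and slide box look untouched in the last top view, and the bottle and timer in the last side view. The green cup was left alone.

**Hitch:** on the first carry the last joint reached its 180° range limit and held the arm back. I turned the wrist to yaw 30° and carried on; nothing was touched.

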